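Hold a cell holder against a sprung stop

ROBOT

A 6-joint arm with a two-finger parallel gripper is mounted at the origin on a cart in front of the work surface, level with it; the furniture and walls round the work are solid. World frame = base frame: x ahead of the robot, y to its left, z up, the work surface at z = 0. Lengths are in mm, angles in rad, forces in N, time in s.
With the tool pointing down it reaches from about 275 to 750 mm from the base axis. Payload 10.2 kg.
Tool frame: the origin (TCP) lies at the very end of the fingers, on their centre line; the grasp point (between the pads) lies 19 mm behind it; z points along the fingers, y is the direction in which the jaws open and shut (so a half turn about z gives the same grasp; the last joint's range is limited). The gripper opens to 85 mm and grips with 20 to 120 N. Pads are 22 mm wide; open, the fingers measure 114 mm over their backs; the gripper's body (76 mm by 85 mm) begins 54 mm behind the grasp point. The pads swing forward as they close: fully open they stand 13 mm farther back than shut.
Start: joints at [1.008, 0.313, 1.498, -0, 1.331, -0.223], TCP at [174.995, 494.983, 231.294] pointing down, gripper open.
Joint ranges: [-2.94, 2.94], [-0.97, 2.17], [0.19, 2.56], [-1.23, 4.37], [0.02, 3.11], [-2.88, 2.88]. Speed limits (rad/s): [2.39, 2.39, 3.01, 3.14, 3.14, 3.14].

INTERFACE

Orientations are given as a unit quaternion [w, x, y, z].
In Python, from rig import ctrl, eyes, order gives the robot as it stands.
- The arm moves only by the tool move_arm, never from a script. Its argument "deltas" is a list of rows, each a list of 6 numbers: the shift along the tool's x, y, z in cm, then the turn, a rotation vector about the tool's x, y, z in degrees. A call has exactly 10 rows; each row shifts and turns the commanded pose from where the row before left it, along the tool's axes as they then stand; what a row does not reach is not made up. A row lasts 1/10 s, in which the tool goes at most 50 mm and 8.59 degrees, less where a joint would pass 70% of its speed; a pose out of reach is approached as far as the arm can. A call is refused whole if a number of a shift passes 5 or a number of a turn 8.59, either way. A call with a gripper value outside its range is refused whole. "grip" is the finger opening in cm, from 0 to 8.54, set as the call begins (left out, the last holds). The fingers move at their own pace and stop on an object; "newtons" is the grip in N (left out, the last holds). Time passes only in rows, so rows that do not move let the fingers close, or fill a call up. It gives the time, the measured TCP pose, the force and the opening at its end, in the units of the state.
- ctrl.sense(): the state, without advancing time (a new reading comes with each control period).
- eyes.capture(name): name is "scene" or "top" or "wrist"; returns the picture (400x640x3 uint8, blue, green, red); there is no depth.
- eyes.camera_params(name): a dict with "K" (3x3 intrinsics, pixels), "k1" (the pictures are not rectified: a ray, as slopes to the right and down, at radius r is drawn at 1 + k1 r^2 times it, then the intrinsics apply), "camera_from_world" (4x4, takes a point from world to camera coordinates). Camera axes: x right, y down, z forward; pixel columns grow to the right and rows downward; lengths in mm; the calibration is good to about 2 mm. A picture is of the moment at which its call begins: read the wrist's pose just before it. camera_params takes no time and is no camera call; for the wrist camera it gives the pose at the moment of the call.
- order.finish_job(): hands the job in, once; it reports no verdict.
The state is a dict: "time_s": time; "joints": joint angles; "dq": joint speeds; "tau": joint torques, N m; "eef_pos": TCP position; "ee_rot": TCP orientation; "force": force on the tool from outside, world axes, zero at the start; "wrist_torque": the same for the moment, N m; "grip_width": opening from 0.0 (shut) to 1.0 (fully open).
Only numpy, scipy, OpenCV 4.12 (cv2) and the standard library are available. Lean on these libraries where they do the work, as an engineer would, in place of code of your own. Each camera call takes 0.05 s, during which the arm holds its last target.

TASK

Take the small capped glass vial off the plate of the assembly fixture and stand it upright on the bare worktop, without knocking it over. Then set the aluminium cell holder flat on the plate with one long side square against the sprung stop bar and centred on it, and press until the bar is pushed back about half of its 20 mm travel (about 7 N), never driving it to its end. Finish while still holding the holder pressed there, as a third hand for the colleague who will clamp it, and leave the tape roll, the petri dish and the timer where they are.

Things in the scene. Friction and masses are not known exactly. Their poses are not given: they have to be found in the camera images.
- fixture: fixed assembly fixture: flat aluminium plate 200 (x) x 140 (y) x 10 mm, at its far end a grey block 22 x 110 x 24 mm with a sprung steel stop bar in front. Origin: centre of the plate's underside, on the worktop; x along the plate towards bar and block (the pressing direction), y across, z up. Free plate: x = -100 to +30 mm (front of the unpressed bar). Engraved lines at y = +-50 mm flank the seat
- fixture_seat (a point): point on the plate's upper face (10 mm above the worktop), in the middle of the line where the bar's front face stands while not pressed; axes as the fixture's; does not move with the bar. Behind and left of the fixture stand tall machines (nearest corner about x = 0.58 m, y = 0.30 m from the robot's base): travel sideways in front of them
- stop_face (a point): centre of the front face of the stop bar, 13 mm above the plate's upper face; moves with the bar. The bar is 112 mm (y) wide, 24 mm high (1 to 25 mm above the plate), 12 mm thick; axes as the fixture's
- stop_bar (a joint): how far the bar is pushed back along the fixture's x, m: 0 free, 0.020 the hard end. Springs resist with together 0.7 N per mm, no preload: 0.010 is half travel and 7 N. Two short engraved lines on the plate beyond the bar's ends show where its front face stands at half travel
- holder_center (a point): centre (28 mm above its underside) of the loose aluminium cell holder, 0.18 to 0.35 kg, 56 mm high: foot 44 (x) x 92 (y) x 8 mm, on its middle a block 44 (x) x 40 (y) x 48 mm with a small square well in the top. Grip the block across its 40 mm (y). Both long sides (x = +-22 mm, foot and block flush) are alike; either may face the bar. Starts on the worktop left or right of the fixture
- vial_center (a point): centre (27 mm above its underside) of the loose small glass vial with a pale cap, 24 mm in diameter, 54 mm high. Starts upright on the fixture's plate in front of the bar, its underside 10 mm above the worktop
- tape_roll: bystander: roll of masking tape lying flat, 65 mm across, 24 mm high, on the other side of the fixture from the cell holder; origin at the centre of its underside
- petri_0: bystander: petri dish, 62 mm across, 14 mm high; origin at the centre of its underside
- timer: bystander: white lab timer, 62 x 62 x 18 mm; origin at the centre of its underside

How it is judged:
By the outcome, as a careful person would: the job done as asked, in the order asked, and still so for the second after the job is handed in, while the arm keeps its last pose, push and grip.
It also fails if it takes over 67 s, if anything falls off the work surface, if the arm or the gripper's body presses on something with over 40 N, if the wrist force passes 120 N, or if a joint passes its speed limit or range.

## Working session

There is one attempt and no reset: what is moved stays moved. The work goes in short steps, Python scripts to look and compute and a tool call to move; the robot and the scene stay as the last step left them, time stands still between calls to the robot, and variables do not carry over. Pictures are saved under pics/ and viewed, and the job is handed in when it is done.

Besides the shell and the picture viewer there is one more tool, called after ">>>" as a command line: name --pt "numbers of a row" for each row, then --argument value for the rest. move_arm: Moves the arm, as the interface text tells. Its arguments: {"type":"object","properties":{"deltas":{"type":"array"},"grip":{"type":"number"},"newtons":{"type":"number"}},"required":["deltas"]}

```bash
ls; mkdir -p pics; python3 - <<'E'
from rig import ctrl,eyes,order
import cv2,json
s=ctrl.sense();print(s)
for n in ["scene","top","wrist"]:
    p=eyes.camera_params(n);print(n,p)
    cv2.imwrite(f"pics/a_{n}.png",eyes.capture(n))
E
```

```text
pics
{'time_s': 0.0, 'joints': array([ 1.00759359e+00,  3.13489913e-01,  1.49841752e+00, -2.62935025e-06,
        1.33101319e+00, -2.23355255e-01]), 'dq': array([ 2.42205751e-03, -3.18087034e-05, -2.00137073e-04,  1.15002822e-03,
       -3.64540358e-04,  7.43055482e-04]), 'tau': array([ 4.69737079e-04, -4.12266004e+01, -2.59748268e+01, -1.18345897e-04,
        4.03627098e-03, -2.30954191e-05]), 'eef_pos': array([174.85729515, 494.75806531, 230.72201902]), 'ee_rot': array([-2.53273084e-04,  1.69106844e-01,  9.85597501e-01, -6.13785696e-04]), 'force': array([0.47355046, 0.28308385, 0.23893426]), 'wrist_torque': array([-0.03797886,  0.004469  , -0.01894785]), 'grip_width': 1.0015715734147996}
scene {'K': array([[462.03428925,   0.        , 321.04623803],
       [  0.        , 462.03428925, 201.69332983],
       [  0.        ,   0.        ,   1.        ]]), 'k1': -0.0075821303299532395, 'camera_from_world': array([[ 7.00041485e-01, -7.13856700e-01,  1.87224982e-02,
        -5.18346246e+02],
       [-4.10165262e-01, -4.23412847e-01, -8.07766067e-01,
         2.07506206e+02],
       [ 5.84
[... 571 characters left out ...]
38057904e-03, -9.79610924e-01,
         1.12495693e+03],
       [ 0.00000000e+00,  0.00000000e+00,  0.00000000e+00,
         1.00000000e+00]])}
wrist {'K': array([[279.78116034,   0.        , 322.79352394],
       [  0.        , 279.78116034, 201.32314965],
       [  0.        ,   0.        ,   1.        ]]), 'k1': -0.0468373341554741, 'camera_from_world': array([[ 3.34327048e-01,  9.42451659e-01, -3.20867034e-03,
        -5.23826608e+02],
       [ 8.94981672e-01, -3.16416830e-01,  3.14464936e-01,
        -4.09743548e+01],
       [ 2.95352723e-01, -1.08005835e-01, -9.49263666e-01,
         3.81406260e+02],
       [ 0.00000000e+00,  0.00000000e+00,  0.00000000e+00,
         1.00000000e+00]])}
```

View pics/a_scene.png

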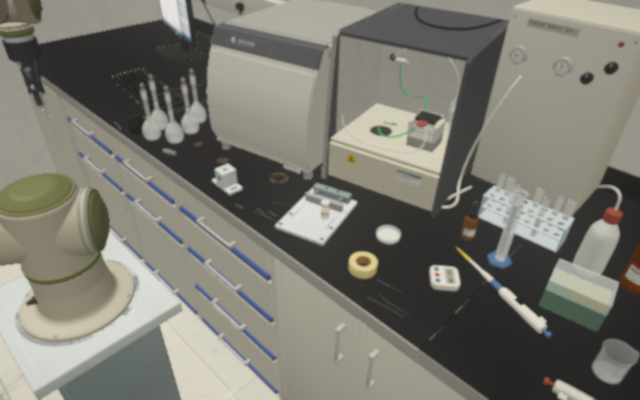

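View pics/a_top.png

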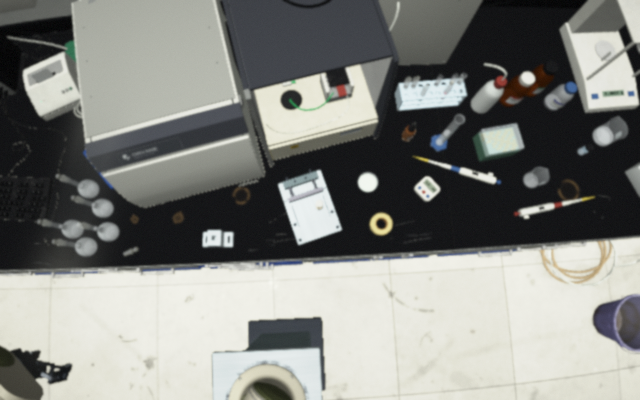

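View pics/a_wrist.png

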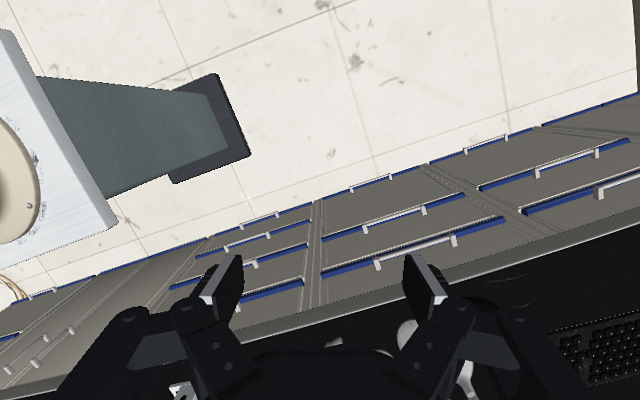

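```bash
cat > h.py <<'E'
import numpy as np,cv2
from rig import ctrl,eyes,order
from scipy.spatial.transform import Rotation as R
def rot(q): return R.from_quat(np.roll(q,-1))
def ray(p,uv):
    K=p["K"];k=p["k1"]
    d=np.array([(uv[0]-K[0,2])/K[0,0],(uv[1]-K[1,2])/K[1,1]]);s=d.copy()
    for _ in range(20): s=d/(1+k*(s@s))
    M=p["camera_from_world"];Rm=M[:3,:3];c=-Rm.T@M[:3,3]
    return c,Rm.T@np.array([s[0],s[1],1])
def onz(p,uv,z):
    c,d=ray(p,uv);return c+d*(z-c[2])/d[2]
def two(p1,u1,p2,u2):
    c1,d1=ray(p1,u1);c2,d2=ray(p2,u2)
    A=np.c_[d1,-d2];t=np.linalg.lstsq(A,c2-c1,rcond=None)[0]
    a=c1+d1*t[0];b=c2+d2*t[1];return (a+b)/2,np.linalg.norm(a-b)
def proj(p,X):
    M=p["camera_from_world"];x=M[:3,:3]@np.asarray(X,float)+M[:3,3];s=x[:2]/x[2];s=s*(1+p["k1"]*(s@s))
    return s*p["K"][0,0]+p["K"][:2,2]
def crop(im,x0,y0,x1,y1,f,name):
    cv2.imwrite("pics/"+name,cv2.resize(im[y0:y1,x0:x1],None,fx=f,fy=f,interpolation=cv2.INTER_CUBIC))
E
python3 - <<'E'
from h import *
t=cv2.imread("pics/a_top.png");crop(t,190,160,350,260,5,"a_topc.png")
s=cv2.imread("pics/a_scene.png");crop(s,200,150,360,250,5,"a_scc.png")
pt=eyes.camera_params("top")
for n,uv,z in [("fix",(309,207),10),("holder",(218,239),30),("tape",(381,223),20),("petri",(368,182),14),("timer",(427,188),18)]: print(n,onz(pt,uv,z).round())
p=eyes.camera_params("wrist");M=p["camera_from_world"];st=ctrl.sense()
c=-M[:3,:3].T@M[:3,3];Rt=rot(st["ee_rot"]).as_matrix()
print("cam in tool",Rt.T@(c-st["eef_pos"]),"\n",Rt.T@M[:3,:3].T,"\n",Rt)
E
```

```text
fix [ 569. -152.   10.]
holder [482. 126.  30.]
tape [ 506. -368.   20.]
petri [ 637. -339.   14.]
timer [ 608. -522.   18.]
cam in tool [  80.46837623    0.17145006 -142.44093828] 
 [[-1.05075398e-03 -9.49182277e-01 -3.14725121e-01]
 [ 9.99997225e-01 -3.33814671e-04 -2.33187645e-03]
 [ 2.10831594e-03 -3.14726698e-01  9.49179994e-01]] 
 [[-9.42807035e-01  3.33338592e-01 -5.26802554e-04]
 [ 3.33338926e-01  9.42806736e-01 -7.86959830e-04]
 [ 2.34348915e-04 -9.17555061e-04 -9.99999552e-01]]
```

View pics/a_topc.png

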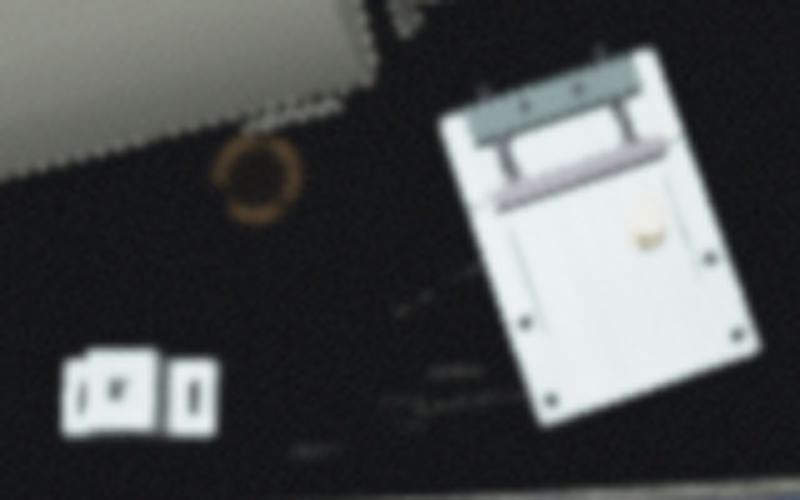

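View pics/a_scc.png

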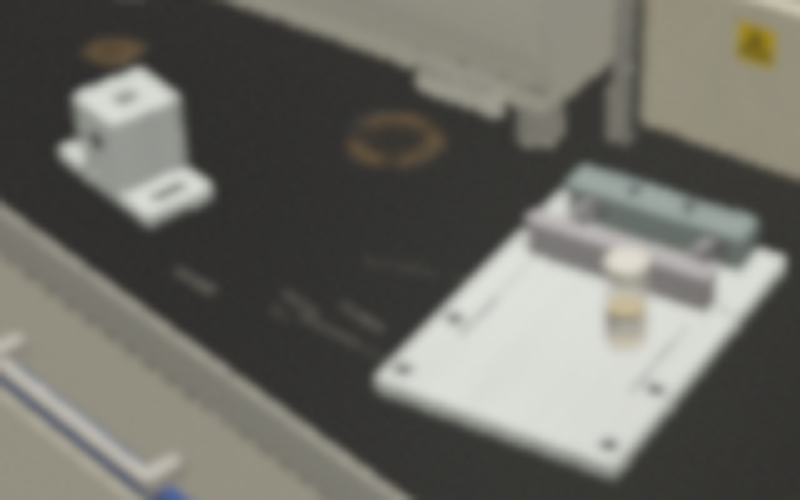

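```bash
python3 - <<'E'
from h import *
pt=eyes.camera_params("top")
P=np.array([onz(pt,(190+u/5,160+v/5),10)[:2] for u,v in [(545,427),(760,350),(655,45),(440,118)]]);print(P.round())
for a,b in [(0,3),(1,2),(1,0),(2,3)]:
    d=P[b]-P[a];print(np.degrees(np.arctan2(d[1],d[0])),np.linalg.norm(d))
c=P.mean(0);print("centre",c)
print("vial cap",onz(pt,(190+645/5,160+218/5),64))
ps=eyes.camera_params("scene")
print("vial 2v",two(pt,(190+645/5,160+216/5),ps,(200+626/5,150+262/5)))
print("holder top 2v",two(pt,(190+118/5,160+390/5),ps,(200+126/5,150+97/5)))
for u,v in [(62,437),(218,437),(218,360),(62,360)]: print("foot",onz(pt,(190+u/5,160+v/5),8).round())
print("edge",onz(pt,(250,262),0), onz(pt,(330,258),0))
E
```

```text
[[ 453. -116.]
 [ 493. -249.]
 [ 688. -196.]
 [ 648.  -59.]]
16.216876084775926 203.56395612514828
15.21650239815714 202.67023638208585
106.71313368113073 138.75194825304544
106.32847978726006 142.2854186846866
centre [ 570.30727227 -154.94629091]
vial cap [ 567.65286322 -182.35260123   64.        ]
vial 2v (array([ 568.97451268, -182.14983615,   61.31534192]), np.float64(0.997589340773451))
holder top 2v (array([483.26211966, 131.90226285,  55.89336165]), np.float64(1.6377868535317681))
foot [461. 179.   8.]
foot [457.  83.   8.]
foot [504.  82.   8.]
foot [508. 179.   8.]
edge [410.55463291  35.34381238   0.        ] [ 410.38101603 -207.78039762    0.        ]
```

>>> move_arm --pt "-3 -2.5 0 0 0 0" --pt "-3 -2.5 0 0 0 0" --pt "-3 -2.5 0 0 0 0" --pt "-3 -2.5 0 0 0 0" --pt "-3 -2.5 0 0 0 0" --pt "-3 -2.5 0 0 0 0" --pt "-3 -2.5 0 0 0 0" --pt "-3 -2.5 0 0 0 0" --pt "-3 -2.5 0 0 0 0" --pt "-3 -2.5 0 0 0 0"

```text
time_s: 1.15
eef_pos: [375.0, 157.8, 231.3]
ee_rot: [0.0, 0.169, 0.986, 0.0]
force: [0.6, 0.8, -0.2]
grip_width: 0.998
```

>>> move_arm --pt "-3 -2.5 0 0 0 0" --pt "-3 -2.5 0 0 0 0" --pt "-3 -2.5 0 0 0 0" --pt "-3 -2.5 0 0 0 0" --pt "-3 -2.5 0 0 0 0" --pt "-3 -2.5 0 0 0 0" --pt "-3 -2.5 0 0 0 0" --pt "-3 -2.5 0 0 0 0" --pt "-3 -2.5 0 0 0 0" --pt "-3 -2.5 0 0 0 0"

```text
time_s: 2.15
eef_pos: [574.5, -177.8, 230.9]
ee_rot: [-0.0, 0.169, 0.986, 0.0]
force: [0.4, 1.0, -0.3]
grip_width: 1.0
```

>>> move_arm --pt "0 0 0 0 0 -6" --pt "0 0 0 0 0 -6" --pt "0 0 0 0 0 -6" --pt "0 0 0 0 0 -6" --pt "0 0 0 0 0 -6" --pt "0 0 0 0 0 -6" --pt "0 0 0 0 0 0" --pt "0 0 0 0 0 0" --pt "0 0 0 0 0 0" --pt "0 0 0 0 0 0"

```text
time_s: 3.15
eef_pos: [574.0, -176.4, 231.2]
ee_rot: [-0.0, -0.143, 0.99, 0.0]
force: [0.3, 0.1, 0.6]
grip_width: 1.001
```

```bash
python3 - <<'E'
from h import *
s=ctrl.sense();print(s["time_s"],s["eef_pos"],s["joints"],rot(s["ee_rot"]).as_matrix()[:,0])
p=eyes.camera_params("wrist");im=eyes.capture("wrist");cv2.imwrite("pics/b_w.png",im);np.save("b.npy",p,allow_pickle=True)
E
```

```text
3.15 [ 574.02448278 -176.41434265  231.24222227] [-4.93053540e-01  4.82015966e-01  1.25349480e+00 -2.32134805e-05
  1.40620291e+00 -2.35111088e+00] [-9.59022414e-01 -2.83330194e-01  1.02124437e-04]
```

View pics/b_w.png

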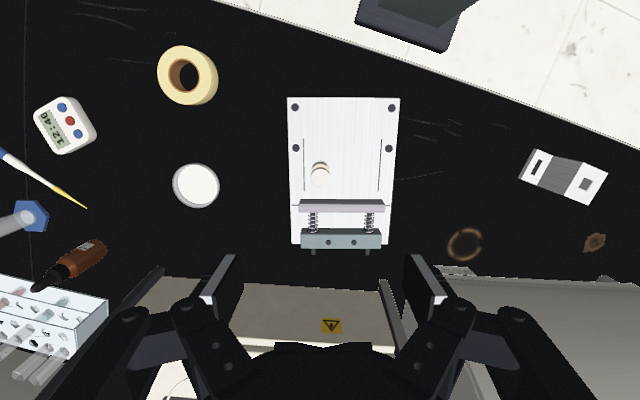

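```bash
python3 - <<'E'
from h import *
im=cv2.imread("pics/b_w.png")
crop(im,275,85,415,260,3.4,"b_fix.png");crop(im,500,130,620,220,6,"b_hold.png")
E
```

```text
(no output)
```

View pics/b_fix.png

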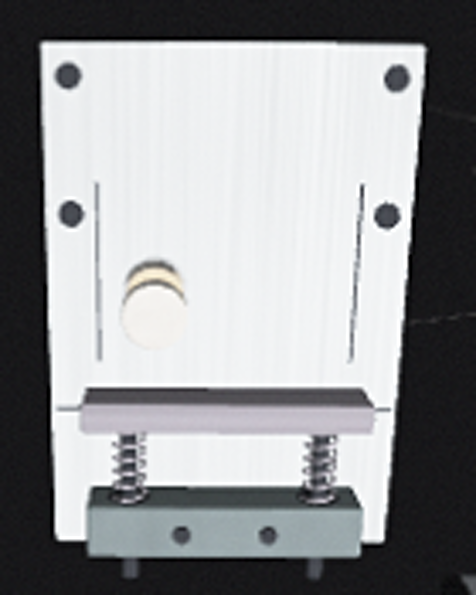

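View pics/b_hold.png

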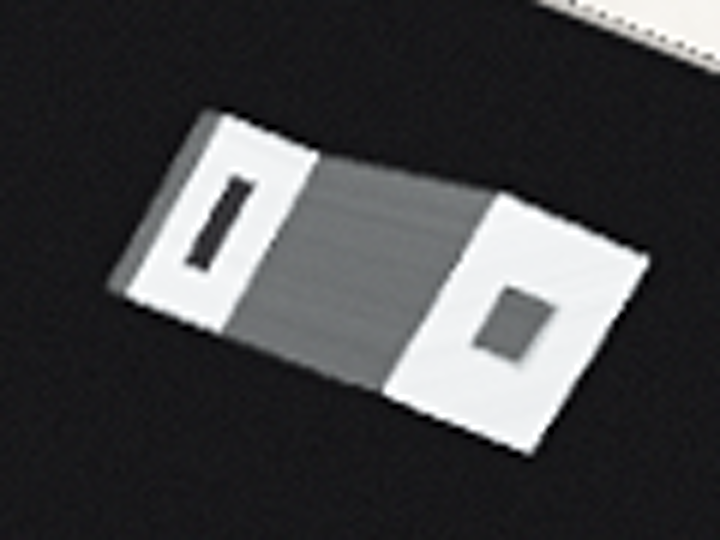

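```bash
python3 - <<'E'
from h import *
p=np.load("b.npy",allow_pickle=True).item()
f=lambda u,v,z: onz(p,(275+(u+.5)/3.4-.5,85+(v+.5)/3.4-.5),z)
P=np.array([f(41,43,10),f(425,46,10),f(386,542,10),f(55,541,10)])[:,:2];print(P.round(1))
ang=lambda d:np.degrees(np.arctan2(d[1],d[0]))
for a,b in [(0,3),(1,2),(0,1),(3,2)]: print(ang(P[b]-P[a]),np.linalg.norm(P[b]-P[a]))
L=[f(97,183,10),f(99,360,10),f(363,185,10),f(350,362,10),f(57,409,10),f(390,409,10)]
print("lines",np.round(L,1),ang(L[1]-L[0]),ang(L[3]-L[2]),ang(L[5]-L[4])-90)
yaw=np.radians(16.3);x=np.array([np.cos(yaw),np.sin(yaw)]);y=np.array([-x[1],x[0]])
print("bar mid (half travel -> fix x 40)",(L[4]+L[5])[:2]/2, "center ",P.mean(0), "c from halfline",(L[4]+L[5])[:2]/2-40*x)
v=f(154,317,64)[:2];print("vial",v,"fix frame",(v-P.mean(0))@x,(v-P.mean(0))@y)
g=lambda u,v,z: onz(p,(500+(u+.5)/6-.5,130+(v+.5)/6-.5),z)
T=np.array([g(500,193,56),g(650,260,56),g(533,455,56),g(385,392,56)])[:,:2];print(T.round(1),T.mean(0))
F=np.array([g(222,116,8),g(125,295,8)])[:,:2];print(F.round(1))
for a,b in [(0,1),(3,2),(0,3),(1,2)]: print(ang(T[b]-T[a]),np.linalg.norm(T[b]-T[a]))
print(ang(F[1]-F[0]),np.linalg.norm(F[1]-F[0]))
E
```

```text
[[ 495.8 -246.4]
 [ 457.2 -113. ]
 [ 648.   -56.9]
 [ 687.2 -192. ]]
15.862510442839888 199.02464582029614
16.39089996781596 198.7883305491345
106.11083108475155 138.90085218676865
106.20724503308837 140.7353222715664
lines [[ 538.2 -213.9   10. ]
 [ 604.8 -195.    10. ]
 [ 510.5 -117.7   10. ]
 [ 577.3  -98.9   10. ]
 [ 629.5 -205.9   10. ]
 [ 591.4  -76.5   10. ]] 15.845856219465825 15.731491468684387 16.431679526280533
bar mid (half travel -> fix x 40) [ 610.43075339 -141.23143966] center  [ 572.05319475 -152.09494141] c from halfline [ 572.03854171 -152.45810802]
vial [ 569.18530837 -181.92691009] fix frame -11.125453004260395 -27.827961180097727
[[462.3 113.2]
 [464.3 153. ]
 [508.4 151.8]
 [505.8 111.8]] [485.19518314 132.4645362 ]
[[461.7  86.8]
 [504.9  85.1]]
87.09603798473755 39.85399433385515
86.3855663513743 40.02947491282689
-1.7804791060706926 43.5570551665159
-1.5689694047592586 44.05699582570498
-2.2798056086938385 43.23957077901321
```

>>> move_arm --pt "0.62 -0.39 2 0 0 0" --pt "0 0 2.5 0 0 0" --pt "0 0 2.5 0 0 0" --pt "0 0 2.5 0 0 0" --pt "0 0 2.5 0 0 0" --pt "0 0 2.5 0 0 0" --pt "0 0 2.5 0 0 0" --pt "0 0 0.5 0 0 0" --pt "0 0 0 0 0 0" --pt "0 0 0 0 0 0" --grip 6 --newtons 20

```text
time_s: 4.2
eef_pos: [569.9, -182.2, 57.7]
ee_rot: [0.001, -0.144, 0.99, -0.001]
force: [-0.7, 0.2, 0.5]
grip_width: 0.701
```

```bash
python3 - <<'E'
from h import *
s=ctrl.sense();print(s["time_s"],s["eef_pos"],s["grip_width"],s["force"])
im=eyes.capture("wrist");cv2.imwrite("pics/c_w.png",im)
E
```

```text
4.2 [ 569.86106782 -182.24457738   57.67598127] 0.7005841573655257 [-0.67057947  0.20012944  0.50871031]
```

View pics/c_w.png

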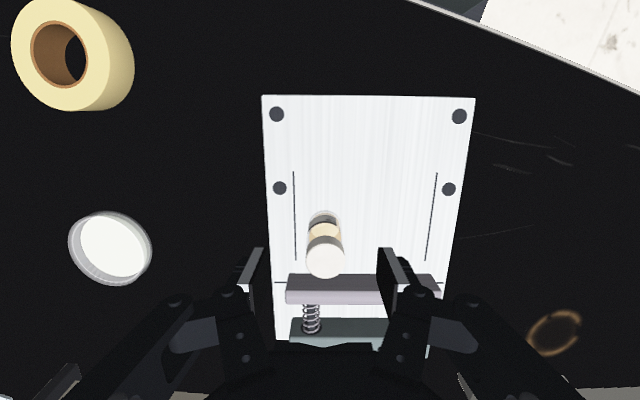

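```bash
python3 - <<'E'
from h import *
p=eyes.camera_params("wrist");im=cv2.imread("pics/c_w.png")
print(onz(p,(325,261),64), proj(p,ctrl.sense()["eef_pos"]))
E
```

```text
[ 568.98446289 -181.64563251   64.        ] [323.47923252 256.4747727 ]
```

>>> move_arm --pt "0 0 1.8 0 0 0" --pt "0 0 1.7 0 0 0" --pt "0 0 0 0 0 0" --pt "0 0 0 0 0 0" --pt "0 0 0 0 0 0" --pt "0 0 0 0 0 0" --pt "0 0 0 0 0 0" --pt "0 0 0 0 0 0" --pt "0 0 0 0 0 0" --pt "0 0 0 0 0 0"

```text
time_s: 5.25
eef_pos: [569.2, -181.9, 21.3]
ee_rot: [0.0, -0.144, 0.99, 0.0]
force: [0.4, -0.1, 0.1]
grip_width: 0.7
```

>>> move_arm --pt "0 0 0 0 0 0" --pt "0 0 0 0 0 0" --pt "0 0 0 0 0 0" --pt "0 0 0 0 0 0" --pt "0 0 0 0 0 0" --pt "0 0 0 0 0 0" --pt "0 0 0 0 0 0" --pt "0 0 0 0 0 0" --pt "0 0 0 0 0 0" --pt "0 0 0 0 0 0" --grip 1.5 --newtons 25

```text
time_s: 6.25
eef_pos: [569.2, -181.9, 21.4]
ee_rot: [0.0, -0.144, 0.99, -0.0]
force: [-1.1, 1.3, 3.2]
grip_width: 0.27
```

```bash
python3 - <<'E'
from h import *
s=ctrl.sense();print(s["time_s"],s["eef_pos"],s["grip_width"],s["force"])
im=eyes.capture("wrist");cv2.imwrite("pics/d_w.png",im)
E
```

```text
6.25 [ 569.2214166  -181.90760347   21.3566167 ] 0.2701751309455976 [-1.11614874  1.29006128  3.16256293]
```

View pics/d_w.png

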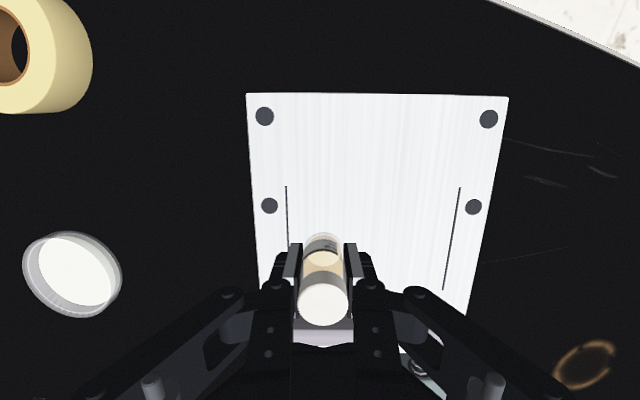

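>>> move_arm --pt "0 0 -1 0 0 0" --pt "0 0 -2 0 0 0" --pt "0 0 -2 0 0 0" --pt "0 0 -2 0 0 0" --pt "0 0 -1 0 0 0" --pt "0 1 0 0 0 0" --pt "0.25 2.5 0 0 0 0" --pt "0.25 3 0 0 0 0" --pt "0.25 3 0 0 0 0" --pt "0.25 3 0 0 0 0"

```text
time_s: 7.3
eef_pos: [522.6, -63.1, 100.2]
ee_rot: [-0.001, -0.144, 0.99, 0.001]
force: [0.9, 0.2, -0.3]
grip_width: 0.271
```

>>> move_arm --pt "0.25 3 0 0 0 0" --pt "0.25 2.5 0 0 0 0" --pt "0 1.4 0 0 0 0" --pt "0 0 0 0 0 0" --pt "0 0 1 0 0 0" --pt "0 0 2 0 0 0" --pt "0 0 2 0 0 0" --pt "0 0 2 0 0 0" --pt "0 0 0.8 0 0 0" --pt "0 0 0 0 0 0"

```text
time_s: 8.3
eef_pos: [499.2, -0.8, 22.0]
ee_rot: [-0.001, -0.143, 0.99, 0.0]
force: [-0.3, 0.2, 0.5]
grip_width: 0.269
```

```bash
python3 - <<'E'
from h import *
s=ctrl.sense();print(s["time_s"],s["eef_pos"],s["grip_width"],s["force"])
im=eyes.capture("wrist");cv2.imwrite("pics/e_w.png",im)
im=eyes.capture("scene");crop(im,180,130,380,255,4,"e_s.png")
E
```

```text
8.3 [499.18092517  -0.77167828  22.04715007] 0.26910267232497953 [-0.33578441  0.17168334  0.47188383]
```

View pics/e_w.png

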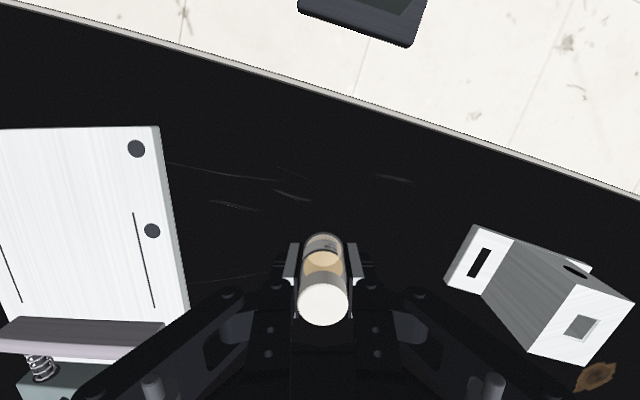

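View pics/e_s.png

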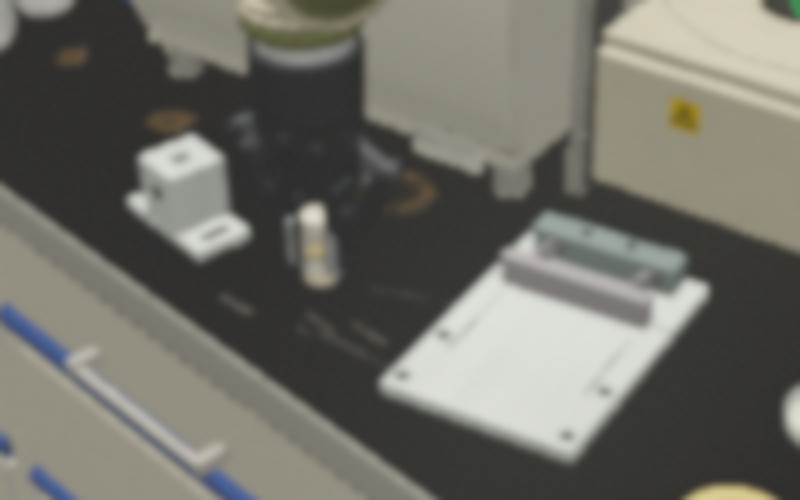

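>>> move_arm --pt "0 0 0.4 0 0 0" --pt "0 0 0.3 0 0 0" --pt "0 0 0.1 0 0 0" --pt "0 0 0.1 0 0 0" --pt "0 0 0.05 0 0 0" --pt "0 0 0.05 0 0 0" --pt "0 0 0.05 0 0 0" --pt "0 0 0 0 0 0" --pt "0 0 0 0 0 0" --pt "0 0 0 0 0 0"

```text
time_s: 9.4
eef_pos: [499.6, -0.2, 12.8]
ee_rot: [0.0, -0.144, 0.99, -0.0]
force: [-0.5, 0.5, -0.1]
grip_width: 0.266
```

>>> move_arm --pt "0 0 0.05 0 0 0" --pt "0 0 0.05 0 0 0" --pt "0 0 0.02 0 0 0" --pt "0 0 0.02 0 0 0" --pt "0 0 0.02 0 0 0" --pt "0 0 0 0 0 0" --pt "0 0 0 0 0 0" --pt "0 0 0 0 0 0" --pt "0 0 0 0 0 0" --pt "0 0 0 0 0 0"

```text
time_s: 10.4
eef_pos: [499.7, -0.2, 11.3]
ee_rot: [0.0, -0.144, 0.99, -0.0]
force: [-1.4, 0.7, 3.7]
grip_width: 0.266
```

>>> move_arm --pt "0 0 0 0 0 0" --pt "0 0 0 0 0 0" --pt "0 0 0 0 0 0" --pt "0 0 0 0 0 0" --pt "0 0 0 0 0 0" --pt "0 0 0 0 0 0" --pt "0 0 0 0 0 0" --pt "0 0 0 0 0 0" --pt "0 0 0 0 0 0" --pt "0 0 0 0 0 0" --grip 6

```text
time_s: 11.4
eef_pos: [499.6, -0.2, 11.2]
ee_rot: [0.0, -0.144, 0.99, -0.0]
force: [0.4, 0.3, -0.1]
grip_width: 0.703
```

>>> move_arm --pt "0 0 -1 0 0 0" --pt "0 0 -2 0 0 0" --pt "0 0 -3 0 0 0" --pt "0 0 -3 0 0 0" --pt "0 0 -3 0 0 0" --pt "0 0 -3 0 0 0" --pt "0 0 -2 0 0 0" --pt "0 0 0 0 0 0" --pt "0 0 0 0 0 0" --pt "0 0 0 0 0 0"

```text
time_s: 12.4
eef_pos: [499.1, -0.1, 180.2]
ee_rot: [-0.001, -0.144, 0.99, 0.0]
force: [-0.1, 0.3, 0.5]
grip_width: 0.7
```

>>> move_arm --pt "0 2.5 0 0 0 3.5" --pt "0 2.5 0 0 0 3.5" --pt "0 2.5 0 0 0 3.5" --pt "0 2.5 0 0 0 3.5" --pt "0 2.5 0 0 0 3.5" --pt "0 1 0 0 0 1" --pt "0 0 0 0 0 0" --pt "0 0 0 0 0 0" --pt "0 0 0 0 0 0" --pt "0 0 0 0 0 0" --grip 8.54

```text
time_s: 13.4
eef_pos: [479.2, 132.0, 181.0]
ee_rot: [-0.0, 0.018, 1.0, -0.0]
force: [-0.4, 1.0, -0.6]
grip_width: 1.002
```

```bash
python3 - <<'E'
from h import *
s=ctrl.sense();print(s["time_s"],s["eef_pos"],s["grip_width"],rot(s["ee_rot"]).as_matrix()[:,0])
p=eyes.camera_params("wrist");im=eyes.capture("wrist");cv2.imwrite("pics/f_w.png",im);np.save("f.npy",p,allow_pickle=True)
E
```

```text
13.4 [479.20349786 131.97902521 181.03116013] 1.0015210785671032 [-9.99385631e-01  3.50460662e-02  3.66514878e-04]
```

View pics/f_w.png

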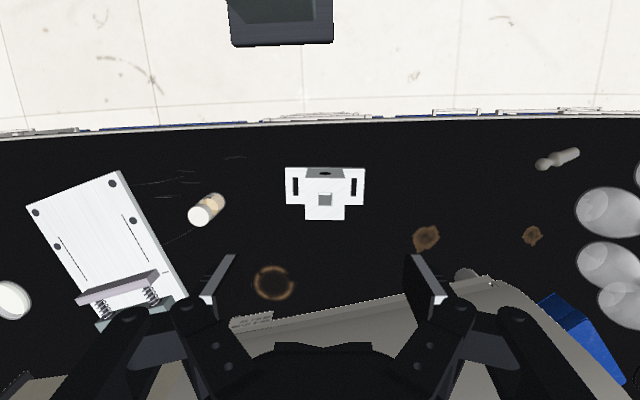

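```bash
python3 - <<'E'
from h import *
im=cv2.imread("pics/f_w.png");crop(im,275,155,375,230,8,"f_h.png")
E
```

```text
(no output)
```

View pics/f_h.png

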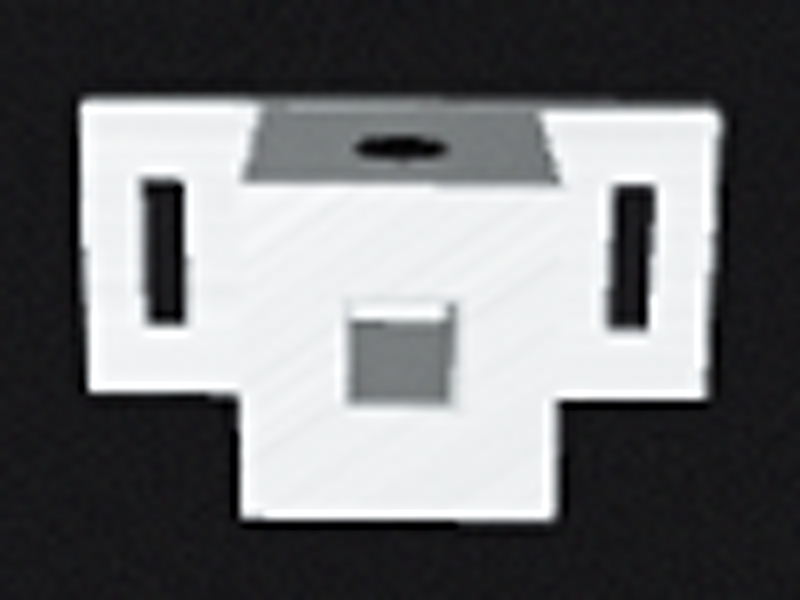

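```bash
python3 - <<'E'
from h import *
p=np.load("f.npy",allow_pickle=True).item()
g=lambda u,v,z: onz(p,(275+(u+.5)/8-.5,155+(v+.5)/8-.5),z)[:2]
ang=lambda d:np.degrees(np.arctan2(d[1],d[0]))
F=np.array([g(80,99,8),g(722,107,8),g(708,399,8),g(90,393,8)]);print(F.round(1),F.mean(0))
T=np.array([g(243,184,56),g(562,185,56),g(556,521,56),g(241,518,56)]);print(T.round(1),T.mean(0))
for Q in (F,T):
  for a,b in [(0,1),(3,2),(0,3),(1,2)]: print(ang(Q[b]-Q[a]),np.linalg.norm(Q[b]-Q[a]))
v=onz(p,(199,216),54);print("vial cap",v)
E
```

```text
[[460.1  88.2]
 [464.6 179.9]
 [508.7 178.3]
 [504.5  86.3]] [484.45344218 133.1870283 ]
[[462.1 114.5]
 [463.6 153.6]
 [507.9 152.3]
 [506.  111.8]] [484.89829559 133.03779424]
87.23407832194934 91.79520024955416
87.38340793775893 92.13182363474623
-2.563619108057778 44.378968787528294
-2.125983482384626 44.141323080741806
87.77770102089919 39.08105384807587
87.38987493526413 40.53906630328396
-3.551700805910109 44.046131838014226
-1.6595605754066471 44.31081382123699
vial cap [499.41311287   1.40000023  54.        ]
```

>>> move_arm --pt "-0.55 0.13 2 0 0 0.6" --pt "0 0 3 0 0 0" --pt "0 0 3 0 0 0" --pt "0 0 3 0 0 0" --pt "0 0 2 0 0 0" --pt "0 0 1.2 0 0 0" --pt "0 0 1 0 0 0" --pt "0 0 0.8 0 0 0" --pt "0 0 0.4 0 0 0" --pt "0 0 0 0 0 0"

```text
time_s: 14.45
eef_pos: [484.8, 133.7, 17.2]
ee_rot: [-0.0, 0.022, 1.0, -0.0]
force: [0.1, -0.2, 1.0]
grip_width: 0.999
```

```bash
python3 - <<'E'
from h import *
s=ctrl.sense();print(s["time_s"],s["eef_pos"],s["grip_width"],s["force"])
p=eyes.camera_params("wrist");im=eyes.capture("wrist");cv2.imwrite("pics/g_w.png",im);np.save("g.npy",p,allow_pickle=True)
E
```

```text
14.45 [484.77465237 133.69818152  17.16655278] 0.9990977912200744 [ 0.14668553 -0.19407286  0.97773585]
```

View pics/g_w.png

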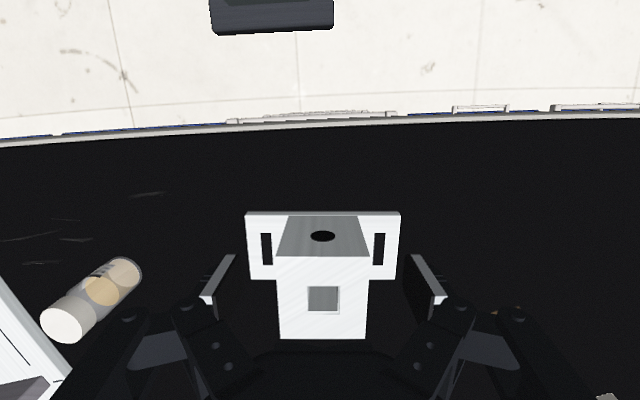

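Well centred and straight. Close.

>>> move_arm --pt "0 0 0 0 0 0" --pt "0 0 0 0 0 0" --pt "0 0 0 0 0 0" --pt "0 0 0 0 0 0" --pt "0 0 0 0 0 0" --pt "0 0 0 0 0 0" --pt "0 0 0 0 0 0" --pt "0 0 0 0 0 0" --pt "0 0 0 0 0 0" --pt "0 0 0 0 0 0" --grip 3 --newtons 80

```text
time_s: 15.5
eef_pos: [485.1, 133.7, 17.7]
ee_rot: [0.0, 0.022, 1.0, -0.0]
force: [-0.1, -1.4, 4.5]
grip_width: 0.457
```

```bash
python3 - <<'E'
from h import *
s=ctrl.sense();print(s["time_s"],s["eef_pos"],s["grip_width"],s["force"])
p=eyes.camera_params("wrist");im=eyes.capture("wrist");crop(im,220,190,420,350,4,"h_w.png");np.save("hh.npy",p,allow_pickle=True)
E
```

```text
15.5 [485.08828698 133.71780313  17.65391664] 0.45688694240461464 [-0.06564757 -1.39173196  4.51379919]
```

View pics/h_w.png

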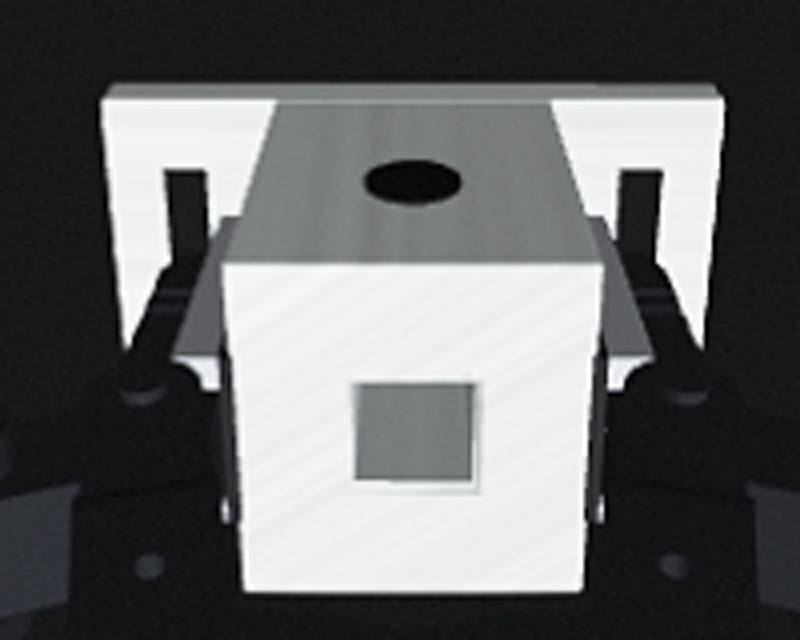

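```bash
python3 - <<'E'
from h import *
p=np.load("hh.npy",allow_pickle=True).item();s=ctrl.sense()
g=lambda u,v,z: onz(p,(220+(u+.5)/4-.5,190+(v+.5)/4-.5),z)
Rt=rot(s["ee_rot"]).as_matrix()
T=np.array([g(224,264,56),g(602,264,56),g(583,591,56),g(243,590,56)])
F=np.array([g(101,99,8),g(724,99,8)])
for Q in (T,F): print(((Q-s["eef_pos"])@Rt).round(1), Q[:,:2].mean(0))
print(np.degrees(np.arctan2(*Rt[:2,0][::-1])))
E
```

```text
[[ 21.9 -20.  -38.4]
 [ 21.9  19.7 -38.4]
 [-22.   19.9 -38.3]
 [-21.9 -20.4 -38.3]] [485.01013762 133.5374316 ]
[[ 22.1 -45.8   9.6]
 [ 22.1  45.1   9.6]] [463.01698963 134.35906524]
177.4367523512591
```

>>> move_arm --pt "0 0 -0.5 0 0 0" --pt "0 0 -1 0 0 0" --pt "0 0 -2 0 0 0" --pt "0 0 -2 0 0 0" --pt "0 0 -2 0 0 0" --pt "0 0 -2 0 0 0" --pt "0 0 -0.5 0 0 0" --pt "-0.3 -0.8 0 0 0 0" --pt "-0.6 -1.7 0 0 0 0" --pt "-0.9 -2.7 0 0 0 0"

```text
time_s: 16.55
eef_pos: [499.8, 80.7, 116.0]
ee_rot: [-0.001, 0.022, 1.0, 0.0]
force: [-0.1, 0.3, -3.2]
grip_width: 0.457
```

>>> move_arm --pt "-1 -3 0 0 0 0" --pt "-1 -3 0 0 0 0" --pt "-1 -3 0 0 0 0" --pt "-1 -3 0 0 0 0" --pt "-1 -3 0 0 0 0" --pt "-1 -3 0 0 0 0" --pt "-1 -2.5 0 0 0 0" --pt "-0.6 -1.7 0 0 0 0" --pt "-0.2 -0.9 0 0 0 0" --pt "0 0 0 0 0 0"

```text
time_s: 17.55
eef_pos: [567.4, -154.2, 116.1]
ee_rot: [-0.001, 0.023, 1.0, 0.0]
force: [-0.5, 0.5, -3.6]
grip_width: 0.461
```

>>> move_arm --pt "0 0 0 0 0 -2" --pt "0 0 0 0 0 -4" --pt "0 0 0 0 0 -5" --pt "0 0 0 0 0 -4" --pt "0 0 0 0 0 -2.5" --pt "0 0 0 0 0 -1.2" --pt "0 0 0 0 0 0" --pt "0 0 0 0 0 0" --pt "0 0 0 0 0 0" --pt "0 0 0 0 0 0"

```text
time_s: 18.55
eef_pos: [567.9, -153.2, 117.2]
ee_rot: [-0.0, -0.14, 0.99, 0.0]
force: [-0.3, 0.6, -2.3]
grip_width: 0.457
```

```bash
python3 - <<'E'
from h import *
s=ctrl.sense();Rt=rot(s["ee_rot"]).as_matrix();print(s["time_s"],s["eef_pos"],s["grip_width"],s["force"],s["joints"])
c=np.array([572,-152.4]);a=np.radians(16.1);x=np.array([np.cos(a),np.sin(a)]);y=np.array([-x[1],x[0]])
d=s["eef_pos"][:2]-c;print("fix frame",d@x,d@y,"tool yaw",np.degrees(np.arctan2(Rt[1,0],Rt[0,0]))+180)
p=eyes.camera_params("wrist");im=eyes.capture("wrist");cv2.imwrite("pics/i_w.png",im);np.save("i.npy",p,allow_pickle=True)
E
```

```text
18.55 [ 567.89421176 -153.21465867  117.17271274] 0.4571116222641049 [-0.26089903  0.5825404  -2.26355666] [-4.62561268e-01  5.56347591e-01  1.44555262e+00  1.87757055e-05
  1.13979097e+00 -2.31458084e+00]
fix frame -4.170672542037938 0.3558881730540475 tool yaw 16.11245561849745
```

View pics/i_w.png

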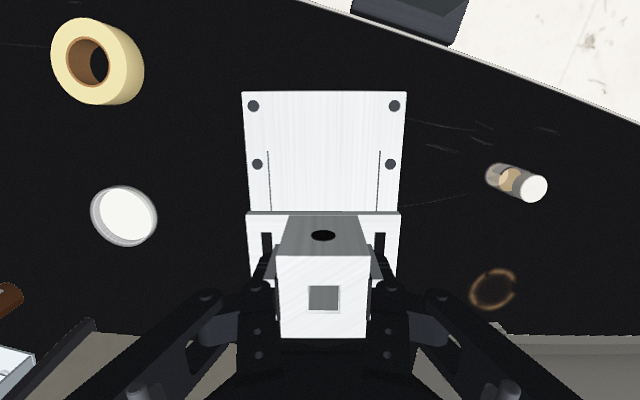

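```bash
python3 - <<'E'
from h import *
im=cv2.imread("pics/i_w.png");crop(im,225,80,425,230,4,"i_c.png")
E
```

```text
(no output)
```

View pics/i_c.png

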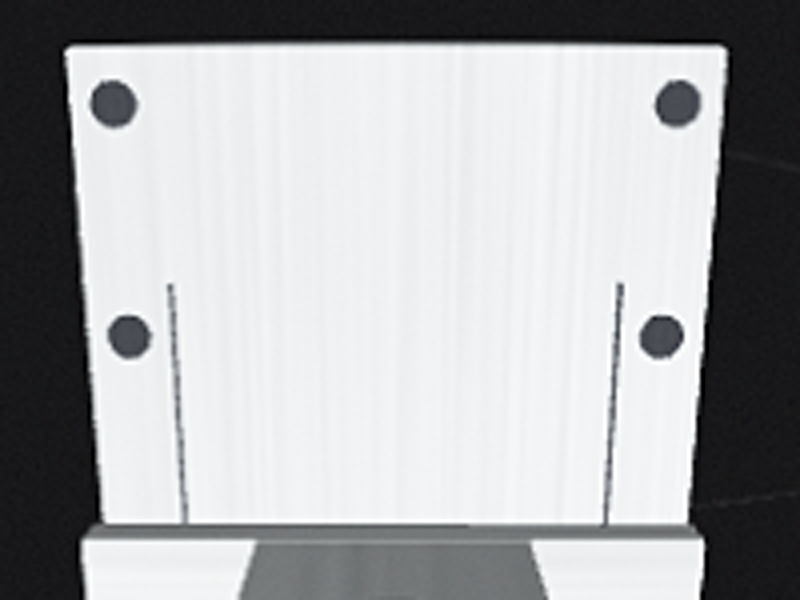

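```bash
python3 - <<'E'
from h import *
p=np.load("i.npy",allow_pickle=True).item();s=ctrl.sense()
g=lambda u,v,z: onz(p,(225+(u+.5)/4-.5,80+(v+.5)/4-.5),z)[:2]
ang=lambda d:np.degrees(np.arctan2(d[1],d[0]))
L=[g(170,284,10),g(185,522,10)];Rr=[g(621,284,10),g(605,522,10)]
C=[g(67,46,10),g(726,46,10)];H=[g(113,104,10),g(677,104,10),g(130,337,10),g(661,337,10)];E=[g(102,522,10),g(689,522,10)]
print("yaw L,R,near,h1,h2",ang(L[1]-L[0]),ang(Rr[1]-Rr[0]),ang(C[1]-C[0])-90,ang(H[1]-H[0])-90,ang(H[3]-H[2])-90,"edges",ang(E[0]-C[0]),ang(E[1]-C[1]))
a=np.radians(16.1);x=np.array([np.cos(a),np.sin(a)]);y=np.array([-x[1],x[0]]);o=s["eef_pos"][:2]
for n,q in [("L0",L[0]),("L1",L[1]),("R0",Rr[0]),("R1",Rr[1]),("C0",C[0]),("C1",C[1]),("H0",H[0]),("H1",H[1]),("H2",H[2]),("H3",H[3])]: print(n,((q-o)@x).round(1),((q-o)@y).round(1))
F=[g(82,539,117.2-9.6),g(705,539,117.2-9.6)]
for q in F: print("foot",((q-o)@x).round(1),((q-o)@y).round(1))
E
```

```text
yaw L,R,near,h1,h2 16.18901953962384 15.757101084205086 16.050511264214762 16.05237180431132 16.072774557312385 edges 15.604936920690093 16.35229856816113
L0 -45.5 -50.0
L1 10.8 -49.9
R0 -45.5 50.2
R1 10.8 49.9
C0 -95.6 -68.9
C1 -95.5 69.5
H0 -83.8 -60.0
H1 -83.7 60.0
H2 -33.7 -59.8
H3 -33.6 60.0
foot -22.2 -45.7
foot -22.2 45.2
```

>>> move_arm --pt "0 0 1 0 0 0" --pt "0 0 2 0 0 0" --pt "0 0 2 0 0 0" --pt "0 0 1.5 0 0 0" --pt "0 0 1 0 0 0" --pt "0 0 0.7 0 0 0" --pt "0 0 0.3 0 0 0" --pt "0 0 0.1 0 0 0" --pt "0 0 0 0 0 0" --pt "0 0 0 0 0 0"

```text
time_s: 19.6
eef_pos: [568.2, -153.4, 31.7]
ee_rot: [0.0, -0.14, 0.99, -0.0]
force: [-0.3, -0.4, -2.9]
grip_width: 0.456
```

>>> move_arm --pt "0 0 0.1 0 0 0" --pt "0 0 0.1 0 0 0" --pt "0 0 0.05 0 0 0" --pt "0 0 0.05 0 0 0" --pt "0 0 0.03 0 0 0" --pt "0 0 0.03 0 0 0" --pt "0 0 0.03 0 0 0" --pt "0 0 0 0 0 0" --pt "0 0 0 0 0 0" --pt "0 0 0 0 0 0"

```text
time_s: 20.6
eef_pos: [568.0, -153.3, 27.7]
ee_rot: [0.0, -0.14, 0.99, -0.0]
force: [-3.2, 1.5, 5.2]
grip_width: 0.462
```

>>> move_arm --pt "0 0 -0.02 0 0 0" --pt "-0.1 0 0 0 0 0" --pt "-0.2 0 0 0 0 0" --pt "-0.2 0 0 0 0 0" --pt "-0.2 0 0 0 0 0" --pt "-0.2 0 0 0 0 0" --pt "-0.1 0 0 0 0 0" --pt "0 0 0 0 0 0" --pt "0 0 0 0 0 0" --pt "0 0 0 0 0 0"

```text
time_s: 21.6
eef_pos: [577.9, -150.7, 27.7]
ee_rot: [0.0, -0.14, 0.99, -0.0]
force: [-1.5, -1.3, 4.4]
grip_width: 0.463
```

```bash
cat > st.py <<'E'
from h import *
s=ctrl.sense();Rt=rot(s["ee_rot"]).as_matrix();print(s["time_s"],s["eef_pos"].round(2),s["grip_width"],s["force"].round(2),s["wrist_torque"].round(2))
a=np.radians(16.07);x=np.array([np.cos(a),np.sin(a)]);y=np.array([-x[1],x[0]])
o=np.array([567.89,-153.21])-(-4.4)*x
d=s["eef_pos"][:2]-o;print("fix frame",(d@x).round(2),(d@y).round(2),"yaw",np.degrees(np.arctan2(Rt[1,0],Rt[0,0]))+180,"F along x,y",s["force"][:2]@x,s["force"][:2]@y)
E
python3 - <<'E'
import st
from h import *
im=eyes.capture("wrist");cv2.imwrite("pics/j_w.png",im)
E
```

```text
21.6 [ 577.92 -150.71   27.7 ] 0.46262017271917316 [-1.46 -1.34  4.36] [-0.09  0.28  0.07]
fix frame 5.93 -0.37 yaw 16.1289228549781 F along x,y -1.7713321841227152 -0.8800229525023346
```

View pics/j_w.png

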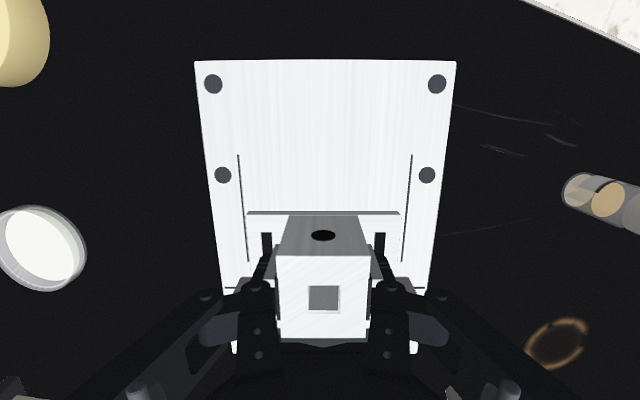

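>>> move_arm --pt "-0.05 0.05 0 0 0 0" --pt "-0.1 0 0 0 0 0" --pt "-0.15 0 0 0 0 0" --pt "-0.15 0 0 0 0 0" --pt "-0.15 0 0 0 0 0" --pt "-0.15 0 0 0 0 0" --pt "-0.1 0 0 0 0 0" --pt "-0.05 0 0 0 0 0" --pt "0 0 0 0 0 0" --pt "0 0 0 0 0 0"

```text
time_s: 22.65
eef_pos: [585.1, -147.9, 27.7]
ee_rot: [-0.001, -0.14, 0.99, -0.0]
force: [-8.9, -2.5, 10.2]
grip_width: 0.464
```

```bash
python3 - <<'E'
import st
from h import *
im=eyes.capture("wrist");cv2.imwrite("pics/k_w.png",im);crop(im,200,200,450,360,3.2,"k_c.png")
E
```

```text
22.65 [ 585.13 -147.88   27.73] 0.46350564780799214 [-8.93 -2.53 10.23] [-0.69  1.47 -0.02]
fix frame 13.64 0.35 yaw 16.145234042984697 F along x,y -9.279115297344985 0.03494509059840044
```

View pics/k_c.png

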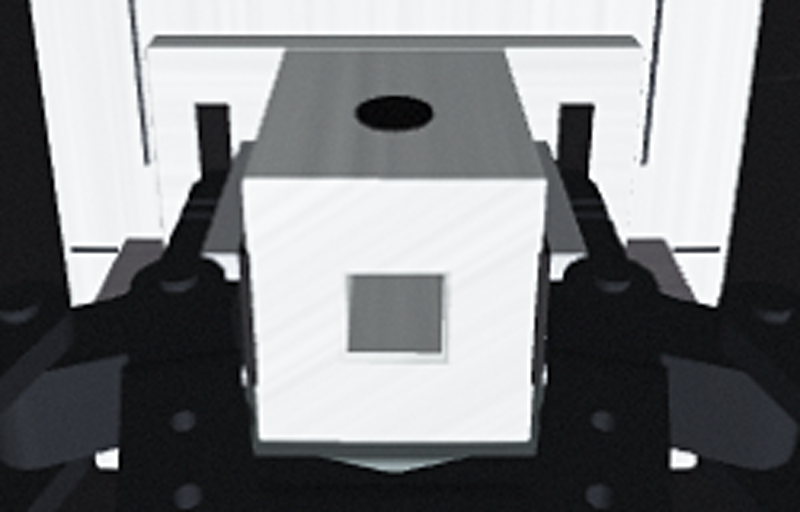

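```bash
python3 - <<'E'
from h import *
im=cv2.imread("pics/k_w.png")
a=im[262:300,215:265];b=im[262:300,395:445]
cv2.imwrite("pics/k_e.png",cv2.resize(np.hstack([a,b]),None,fx=8,fy=8,interpolation=cv2.INTER_CUBIC))
E
```

```text
(no output)
```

View pics/k_e.png

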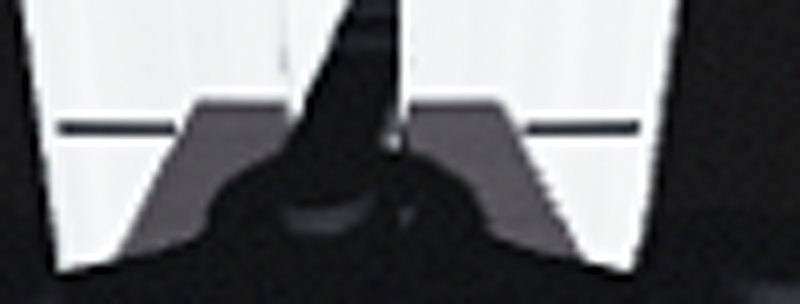

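```bash
cat > bar.py <<'E'
from h import *
def run(yl,yr,ll,lr,xl,xr,p,rows0=262,x0=215):
    a=np.radians(16.07);x=np.array([np.cos(a),np.sin(a)]);y=np.array([-x[1],x[0]])
    g=lambda u,v,z:onz(p,((215+(u+.5)/8 if u<400 else 395+(u-400+.5)/8)-.5,rows0+(v+.5)/8-.5),z)[:2]
    for (u,vb,vl,ul) in [(xl[0],yl,ll,xl[1]),(xr[0],yr,lr,xr[1])]:
        b=g(u,vb,11);l=g(ul,vl,10);print("bar end minus line along x:",((b-l)@x).round(2),"bar end y",(b@y).round(1))
    print("centre y of bar",[ (0.5*(g(xl[0],yl,11)+g(xr[0],yr,11)))@y], "tcp y",ctrl.sense()["eef_pos"][:2]@y)
E
python3 - <<'E'
from bar import *
run(102,102,127,127,(200,115),(500,580),eyes.camera_params("wrist"))
E
```

```text
bar end minus line along x: -3.15 bar end y -359.5
bar end minus line along x: -3.12 bar end y -248.8
centre y of bar [np.float64(-304.15798740021086)] tcp y -304.0651879561167
```

>>> move_arm --pt "-0.1 -0.02 0 0 0 0" --pt "-0.1 0 0 0 0 0" --pt "-0.1 0 0 0 0 0" --pt "-0.05 0 0 0 0 0" --pt "0 0 0 0 0 0" --pt "0 0 0 0 0 0" --pt "0 0 0 0 0 0" --pt "0 0 0 0 0 0" --pt "0 0 0 0 0 0" --pt "0 0 0 0 0 0"

```text
time_s: 23.7
eef_pos: [588.2, -147.0, 27.7]
ee_rot: [-0.002, -0.14, 0.99, 0.0]
force: [-12.0, -2.6, 11.8]
grip_width: 0.464
```

```bash
python3 - <<'E'
import st
from h import *
np.save("l.npy",eyes.camera_params("wrist"),allow_pickle=True)
im=eyes.capture("wrist");cv2.imwrite("pics/l_w.png",im)
a=im[262:300,215:265];b=im[262:300,395:445]
cv2.imwrite("pics/l_e.png",cv2.resize(np.hstack([a,b]),None,fx=8,fy=8,interpolation=cv2.INTER_CUBIC))
E
```

```text
23.7 [ 588.17 -147.02   27.74] 0.4636630093490041 [-12.03  -2.56  11.82] [-0.64  1.78 -0.  ]
fix frame 16.8 0.33 yaw 16.148508054574222 F along x,y -12.266235892279271 0.8727410944954582
```

View pics/l_e.png

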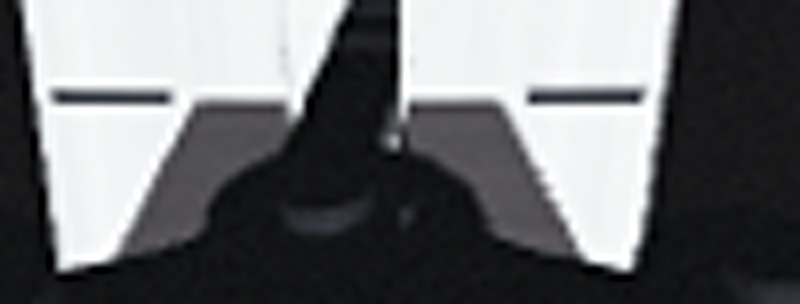

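>>> move_arm --pt "0 0 -0.05 0 0 0" --pt "0 0 -0.05 0 0 0" --pt "0 0 0 0 0 0" --pt "0 0 0 0 0 0" --pt "0 0 0 0 0 0" --pt "0 0 0 0 0 0" --pt "0 0 0 0 0 0" --pt "0 0 0 0 0 0" --pt "0 0 0 0 0 0" --pt "0 0 0 0 0 0"

```text
time_s: 24.75
eef_pos: [588.2, -147.0, 27.8]
ee_rot: [-0.002, -0.14, 0.99, 0.0]
force: [-8.5, -3.1, 3.7]
grip_width: 0.457
```

```bash
python3 - <<'E'
import st
from h import *
p=eyes.camera_params("wrist");np.save("m.npy",p,allow_pickle=True)
im=eyes.capture("wrist");cv2.imwrite("pics/m_w.png",im)
a=im[262:300,215:265];b=im[262:300,395:445]
cv2.imwrite("pics/m_e.png",cv2.resize(np.hstack([a,b]),None,fx=8,fy=8,interpolation=cv2.INTER_CUBIC))
from bar import run
run(102,102,96,96,(200,110),(500,585),np.load("l.npy",allow_pickle=True).item())
E
```

```text
24.75 [ 588.19 -146.98   27.79] 0.45696282393641224 [-8.48 -3.11  3.74] [-0.89  1.27  0.  ]
fix frame 16.83 0.37 yaw 16.139440542565865 F along x,y -9.0104495900912 -0.6405019759161308
bar end minus line along x: -0.14 bar end y -359.5
bar end minus line along x: -0.13 bar end y -248.8
centre y of bar [np.float64(-304.1428960285785)] tcp y -304.04107114297193
```

View pics/m_e.png

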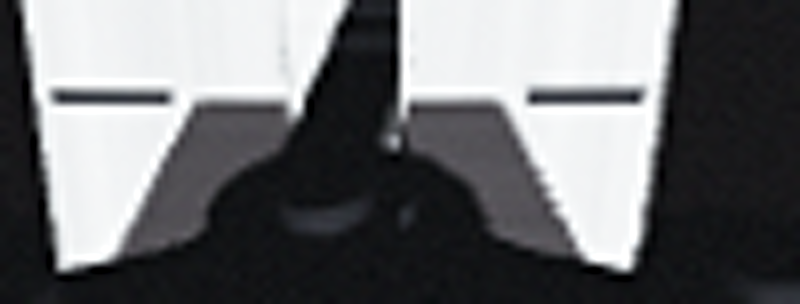

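View pics/m_w.png

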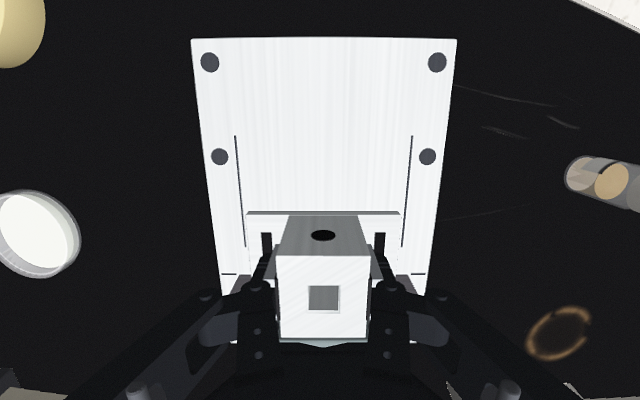

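```bash
python3 - <<'E'
from h import *
im=eyes.capture("scene");crop(im,200,130,480,300,2.8,"n_s.png")
im=eyes.capture("top");crop(im,190,150,450,260,3,"n_t.png")
E
```

```text
(no output)
```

View pics/n_s.png

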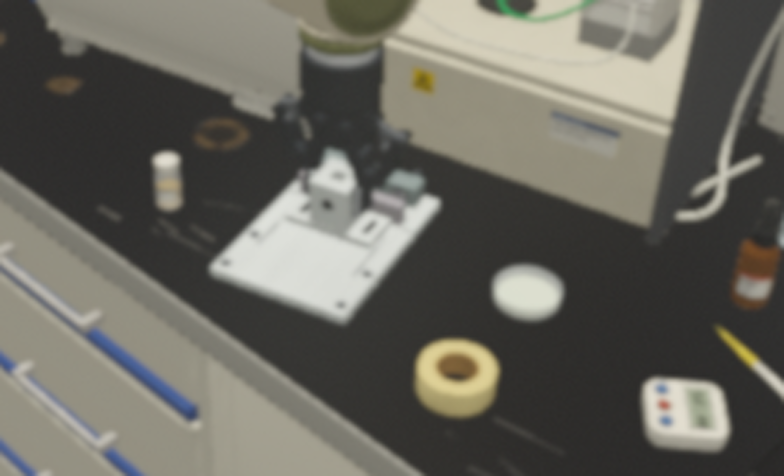

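View pics/n_t.png

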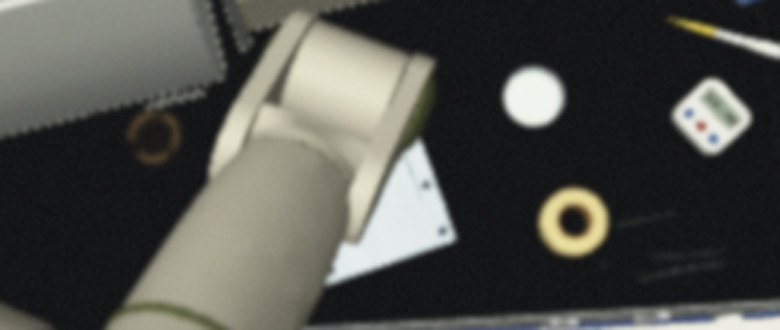

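The vial stands upright on the worktop, the holder sits pressed against the bar, and the bystanders have not moved. I'm handing the job in.

```bash
python3 - <<'E'
import st
from rig import order
print(order.finish_job())
E
```

```text
24.9 [ 588.18 -146.98   27.8 ] 0.4577695410101043 [-6.59 -3.92  4.24] [-0.87  1.15 -0.06]
fix frame 16.82 0.37 yaw 16.14064020202443 F along x,y -7.419857840313716 -1.9436184087159474
the job is handed in; nothing more can be done
None
```

I moved the vial off the plate and stood it upright on the bare worktop at about (500, 0) mm. I then set the cell holder on the plate, pressed it against the stop bar, and handed the job in at 24.9 s still holding it there.

Last checks:
- **Bar travel:** In the wrist picture, both ends of the bar are about 0.1 mm short of the half-travel lines, so about 9.9 mm and square. The arm's own position reading gives about 8.8 mm. I trusted the engraved lines, because the calibration is only good to about 2 mm.
- **Push force:** It read 7.4 to 9.0 N along the pressing direction, which includes an estimated 2 N of friction against the plate. It briefly read 12 N, until I eased the downward pressure.
- **Holder:** It is centred on the bar to about 0.3 mm, with yaw within 0.1° of the fixture. I judged it flat from the contact force and the tool height. A tilt of roughly 0.2° shows in the tool reading.
- **Vial and bystanders:** The scene picture shows the vial standing. The tape roll, petri dish and timer look where they started, by eye rather than by measurement.

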